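Stand the calculator up in its rest

TASK

The black calculator slumps face down on the front bar of its bench rest. Push its raised edge over towards the rest's blue back plate so that it pivots up on its lower edge and stays leaning flat against the back plate, display facing out; do not lift it out of the rest, and leave the white tile in the other, identical rest as it is.

Things in the scene. Friction and masses are not known exactly. Their poses are not given: they have to be found in the camera images.
- calculator: Loose black calculator 125 x 70 x 12 mm, 0.11 kg. Origin: centre of its back (no keys), which faces up and to the blue plate; x along its length to the raised edge, y across, z out of the keys. Leans at 48 degrees to the horizontal, keys down on the front bar, lower edge on the base at the foot of the blue plate, raised edge overhanging the bar 100 mm above the worktop.
- calculator_top_edge (a point): Middle of the calculator's raised edge, key side: push here, 1 to 2 N. When tipped up it travels 97 mm towards the blue plate (rest frame: x = -39 to 58 mm) and rises from 100 to 132 mm. Move the pusher forward and slightly upward so that the edge does not bind on it; above the bar it meets nothing else.
- calculator_rest: Fixed bench rest under the calculator: aluminium base 170 x 100 x 8 mm, blue back plate (fence) and a front bar. Origin: centre of the base's underside; x points from bar to back plate (the way to push), y left across it, z up. A black rubber toe strip 3.5 mm high (its back at x = 35 mm) keeps the calculator's foot from sliding out.
- calculator_rest_bar (a point): Middle of the top of the rest's 10 mm steel front bar, 63 mm above the worktop; the bar runs across the width on posts 44 mm either side.
- calculator_rest_fence (a point): Middle of the top of the blue back plate's front face, 125 mm above the worktop; the plate is 84 mm wide and leans back 8 degrees (rest frame: x = 53 mm at its foot, 69 mm here).
- white_tile: Loose white ceramic tile 125 x 70 x 12 mm, leaning in the same way in a second rest of the same make. A bystander: leave it as it is. Origin: centre of its upper face; x along its length to its raised edge.

How it is judged (in metres and radians):
At the end, for the whole second after the job is handed in: The calculator stands at rest on its lower edge in its own rest, leaning on the back plate, its length within 14 degrees of vertical (flat on the plate is 8), its origin 45 to 75 mm ahead of the rest's centre and within 20 mm of its middle line; the tile is within 15 mm of where it was (angle between calculator's own x axis and vertical below 0.24 rad and x of calculator in the frame of calculator_rest between 0.045 and 0.075 m and y of calculator in the frame of calculator_rest between -0.02 and 0.02 m and z of calculator in the frame of calculator_rest below 0.08 m and linear speed of calculator below 0.02 m/s and distance of white_tile from where it was at the start of the episode below 0.015 m); the robot touches nothing.
It fails at once if the white tile is disturbed (moved more than 15 mm) (distance of white_tile from where it was at the start of the episode above 0.015 m).
It fails at once if the calculator is lifted out of its rest (its centre more than 100 mm above the worktop; standing it is about 71 mm) (height (world z) of calculator above 0.1 m).
It also fails if it takes over 40 s, if anything falls off the work surface, if the arm or the gripper's body presses on something with over 40 N, if the wrist force passes 120 N, or if a joint passes its speed limit or range.

ROBOT

A 6-joint arm with a two-finger parallel gripper is mounted at the origin on a cart in front of the work surface, level with it; the furniture and walls round the work are solid. World frame = base frame: x ahead of the robot, y to its left, z up, the work surface at z = 0. Lengths are in m, angles in degrees, forces in N, time in s.
With the tool pointing down it reaches from about 0.275 to 0.85 m from the base axis. Payload 19 kg.
Tool frame: the origin (TCP) lies at the very end of the fingers, on their centre line; the grasp point (between the pads) lies 19 mm behind it; z points along the fingers, y is the line along which they close (so a half turn about z gives the same grasp; the last joint's range is limited). The gripper opens to 85 mm and grips with 20 to 120 N. Pads are 22 mm wide; open, the fingers measure 114 mm over their backs; the gripper's body (76 mm by 85 mm) begins 54 mm behind the grasp point. The pads swing forward as they close: fully open they stand 13 mm farther back than shut.
Start: joints at [-76.089, 8.623, 82.357, -0, 89.026, -7.678], TCP at [0.212, -0.535, 0.231] pointing down, gripper open.
Joint ranges: [-160.23, 160.23], [-39.13, 120.54], [6.94, 153.29], [-79.49, 259.48], [9.18, 160.14], [-161.06, 161.06]. Speed limits (degrees/s): [108.29, 108.29, 127.2, 172.46, 172.46, 172.46].

INTERFACE

Orientations are given as [roll, pitch, yaw] about the fixed x, y, z axes, in that order (R = Rz(yaw) Ry(pitch) Rx(roll)).
In Python, from rig import sensors, get_image, manip gives the robot as it stands.
- The arm moves only by the shell command python3 -m crank 'ROWS' [FORCE]. ROWS is JSON, a list of rows, each a list of 3 entries, a list of its own where there are three numbers: the turn, a rotation vector about the tool's x, y, z in degrees, then the shift along the tool's x, y, z in m, then the gripper's target within -1 to 1 (shut at 1, half-way at 0, fully open at -1). In form: [[[rx, ry, rz], [dx, dy, dz], hand], ...]. A call has 1 to 20 rows; each row is the pose to reach, as a shift and turn from the pose commanded when the call began, along the tool's axes at that moment; what a row does not reach only later rows make up. A row lasts 1/8 s, in which the tool goes at most 62.5 mm and 10.7 degrees, less where a joint would pass 70% of its speed; a pose out of reach is approached as far as the arm can. A call with a gripper value outside its range is refused whole. The fingers move at their own pace and stop on an object; FORCE is the grip in N (left out, the last holds). Time passes only in rows, so rows that repeat a pose let the fingers close. It gives the time, the measured TCP pose, the force, the opening and the grip force at its end, in the units of the state.
- sensors.observe(): the state, without advancing time (a new reading comes with each control period).
- get_image(name): name is "scene" or "side" or "wrist"; returns a dict with "pixels" (384x512x3 uint8, blue, green, red), "camera_matrix" (3x3 intrinsics, pixels), "k1" (the pictures are not rectified: a ray, as slopes to the right and down, at radius r is drawn at 1 + k1 r^2 times it, then the intrinsics apply), "world_to_cam" (4x4, takes a point from world to camera coordinates). Camera axes: x right, y down, z forward; pixel columns grow to the right and rows downward; lengths in m; the calibration is good to about 2 mm. A picture is of the moment at which its call begins. There is no depth.
- manip.job_done(): hands the job in; it is judged then, once.
The state is a dict: "time": time; "qpos": joint angles; "dq": joint speeds; "joint_torque": joint torques, N m; "eef_pos": TCP position; "eef_rot": TCP orientation; "ft_force": force on the tool from outside, world axes, zero at the start; "ft_torque": the same for the moment, N m; "opening": finger opening in m; "gripper_force": force on a finger pad.
Only numpy, scipy, OpenCV 4.12 (cv2) and the standard library are available. Lean on these libraries where they do the work, as an engineer would, in place of code of your own. Each camera call takes 0.05 s, during which the arm holds its last target. There are 200 camera calls.

## Working session

There is one attempt and no reset: what is moved stays moved. The work goes in short steps, Python scripts to look and compute and a shell command to move; the robot and the scene stay as the last step left them, time stands still between calls to the robot, and variables do not carry over. Pictures are saved under pics/ and viewed, at most 10 in all, crops included, and the job is handed in when it is done.

```bash
mkdir -p pics; ls; python3 - <<'E'
from rig import sensors,get_image
import cv2,numpy as np
s=sensors.observe();print(s['time'],s['eef_pos'],s['eef_rot'],s['opening'])
for n in ['scene','side']:
    d=get_image(n);cv2.imwrite(f'pics/{n}0.png',d['pixels']);np.savez(f'{n}0.npz',**d);print(n,d['k1'],d['camera_matrix'].tolist(),np.round(np.linalg.inv(d['world_to_cam']),3).tolist())
E
```

```text
pics
0.0 [ 0.21148432 -0.53444109  0.23070491] [-1.79932580e+02 -8.04478432e-03  2.15884829e+01] 0.08512913229937226
scene 0.01905852249804473 [[438.4968126011237, 0.0, 257.6744498069824], [0.0, 438.4968126011237, 190.69802766629064], [0.0, 0.0, 1.0]] [[0.74, -0.359, 0.569, -0.343], [-0.673, -0.381, 0.634, -1.016], [-0.011, -0.852, -0.524, 0.904], [0.0, 0.0, 0.0, 1.0]]
side -0.021444383835202627 [[374.06635089226614, 0.0, 258.0390312771628], [0.0, 374.06635089226614, 190.04511720963902], [0.0, 0.0, 1.0]] [[-0.999, -0.008, 0.048, 0.462], [-0.047, 0.415, -0.908, 1.065], [-0.013, -0.91, -0.415, 0.581], [0.0, 0.0, 0.0, 1.0]]
```

View pics/scene0.png

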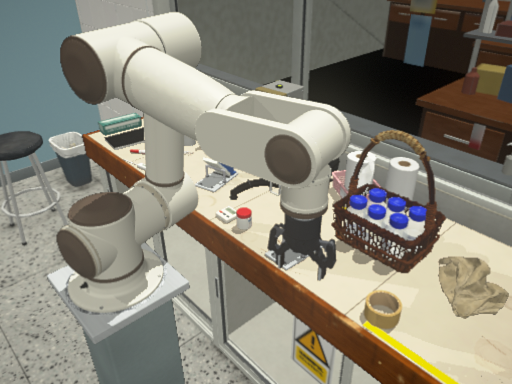

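View pics/side0.png

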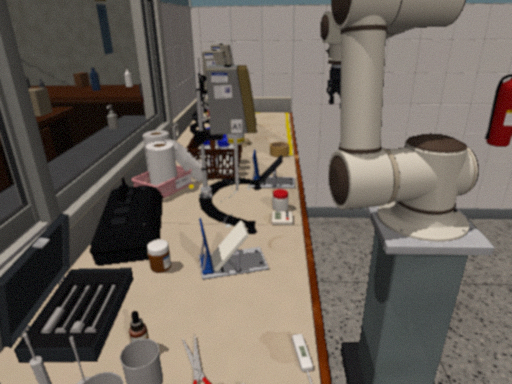

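Scene: the arm hides the calculator rest, which lies under the gripper near (285,255). The tile rest is at (215,172). Side: the tile rest is at (230,250), and the calculator rest is at about (265,175) with its blue plate on the left.

```bash
python3 - <<'E'
from rig import get_image
import cv2,numpy as np
d=get_image('wrist');np.savez('wrist0.npz',**d);print(d['k1'],d['camera_matrix'].tolist(),np.round(np.linalg.inv(d['world_to_cam']),3).tolist())
w=cv2.resize(d['pixels'],(512,384))
s=cv2.imread('pics/side0.png')[140:200,225:305]
s=cv2.resize(s,None,fx=6,fy=6,interpolation=cv2.INTER_CUBIC)
cv2.imwrite('pics/w0.png',w);cv2.imwrite('pics/sc.png',s)
E
```

```text
0.0052053566417315155 [[290.5518827171205, 0.0, 256.26205057369896], [0.0, 290.5518827171205, 188.1413782120501], [0.0, 0.0, 1.0]] [[0.368, -0.895, -0.251, 0.276], [-0.93, -0.355, -0.099, -0.51], [-0.001, 0.27, -0.963, 0.373], [0.0, 0.0, 0.0, 1.0]]
```

View pics/w0.png

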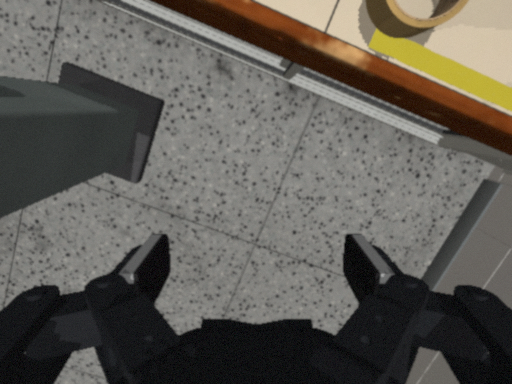

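View pics/sc.png

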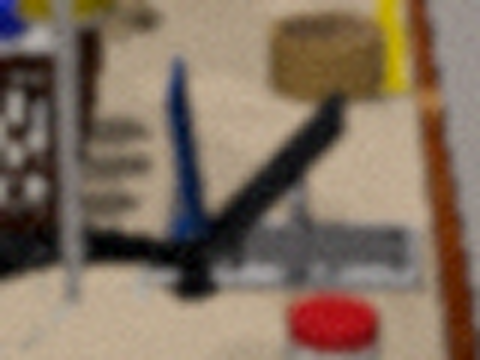

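The wrist camera sees only floor and the edge of the bench. In the side crop, the plate top is at about (254.7,150), the calculator's raised edge at about (281,157), and the base centre at about (273,183).

```bash
cat > h.py <<'E'
import numpy as np,cv2
from scipy.spatial.transform import Rotation as Ro
def ray(d,uv):
    K=d['camera_matrix'];s=(np.array(uv,float)-K[:2,2])/np.array([K[0,0],K[1,1]])
    r=np.linalg.norm(s);q=r
    for _ in range(20): q=r/(1+float(d['k1'])*q*q)
    s=s*(q/r if r else 1);T=np.linalg.inv(d['world_to_cam'])
    v=T[:3,:3]@np.r_[s,1];return T[:3,3],v/np.linalg.norm(v)
def onz(d,uv,z):
    o,v=ray(d,uv);return o+v*(z-o[2])/v[2]
def tri(obs):
    A=np.zeros((3,3));b=np.zeros(3);L=[]
    for d,uv in obs:
        o,v=ray(d,uv);P=np.eye(3)-np.outer(v,v);A+=P;b+=P@o;L.append((P,o))
    x=np.linalg.solve(A,b);return x,[np.linalg.norm(P@(x-o)) for P,o in L]
E
python3 - <<'E'
from h import *
d=np.load('side0.npz')
for n,uv,z in [('fence',(254.7,150),.125),('edge',(281,157),.1),('base',(273,183),.008)]: print(n,onz(d,uv,z))
s=np.load('scene0.npz')
print(onz(s,(215,175),.03))
E
```

```text
fence [ 0.54601719 -0.3031552   0.125     ]
edge [ 0.44490359 -0.29465601  0.1       ]
base [ 0.47479333 -0.25560359  0.008     ]
[0.56234078 0.25065696 0.03      ]
```

```bash
python3 -m crank '[[[0,0,0],[0,0,-0.04],1],[[0,0,0],[0.05,-0.03,-0.04],1],[[0,0,0],[0.10,-0.06,-0.04],1],[[0,0,0],[0.15,-0.09,-0.04],1],[[0,0,0],[0.21,-0.12,-0.04],1],[[0,0,0],[0.26,-0.15,-0.04],1],[[0,0,0],[0.26,-0.15,-0.04],1],[[0,0,0],[0.26,-0.15,-0.04],1]]'; python3 - <<'E'
from rig import get_image
import cv2,numpy as np
for n in ['wrist','scene','side']:
    d=get_image(n);np.savez(n+'1.npz',**d)
    if n=='wrist': cv2.imwrite('pics/w1.png',d['pixels'])
E
```

```text
time: 1.15
eef_pos: [0.398, -0.2995, 0.2712]
eef_rot: [-180.0, 0.0, 21.6]
ft_force: [0.1, -0.2, 1.0]
opening: -0.0001
gripper_force: 0.0
```

View pics/w1.png

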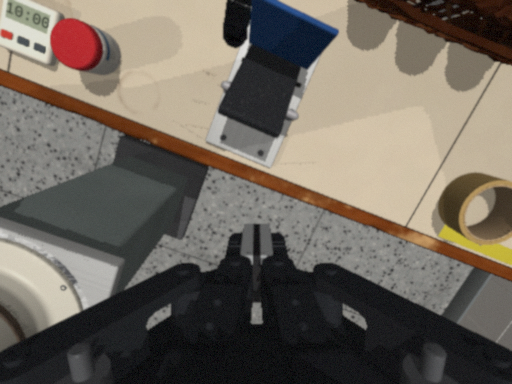

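The wrist view shows the calculator's raised edge running from (221,119) to (277,135). The blue plate spans (255,0) to (338,33), and the front corners of the base are at (208,136) and (270,165). I'll take a second viewpoint to triangulate.

```bash
python3 -m crank '[[[0,0,0],[0.02,0.04,0],1],[[0,0,0],[0.04,0.08,0],1],[[0,0,0],[0.04,0.08,0],1],[[0,0,0],[0.04,0.08,0],1]]'; python3 - <<'E'
from rig import get_image
import cv2,numpy as np
d=get_image('wrist');np.savez('wrist2.npz',**d)
a=np.load('wrist1.npz')['pixels'][0:190,180:360];b=d['pixels'][0:240,60:300]
a=cv2.resize(a,None,fx=2,fy=2);b=cv2.resize(b,None,fx=2,fy=2)
c=np.zeros((480,780+60,3),np.uint8)[:, :800];c[:380,:360]=a;c[:,320+0:800][:, :0]=0
c=np.zeros((480,800,3),np.uint8);c[:380,:310]=a[:,:310];c[:,320:]=b
cv2.imwrite('pics/w12.png',c)
E
```

```text
time: 1.8
eef_pos: [0.464, -0.3597, 0.2709]
eef_rot: [-179.9, 0.0, 21.5]
ft_force: [0.1, 0.1, 0.0]
opening: 0.0
gripper_force: 0.0
```

View pics/w12.png

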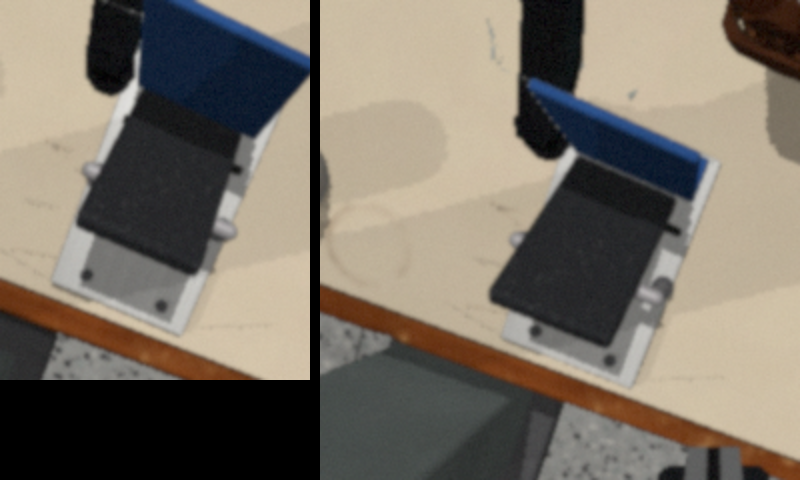

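Left panel (first view): the key-side corners of the raised edge are at (80,222) and (195,271) in the crop. Right panel (second view): they are at (492,300) and (606,345). Next I'll triangulate these, the base corners and the bar ends.

```bash
python3 - <<'E'
from h import *
a=np.load('wrist1.npz');b=np.load('wrist2.npz')
f=lambda p:(p[0]/2+180-.25,p[1]/2-.25); g=lambda p:((p[0]-320)/2+60-.25,p[1]/2-.25)
P={}
for n,p,q in [('edgeL',(80,222),(492,300)),('edgeR',(195,271),(606,345)),('baseL',(53,283),(503,342)),('baseR',(181,334),(632,386)),('barL',(90,170),(517,239)),('barR',(224,230),(664,287)),('fenceR',(305,70),(702,162))]:
    x,e=tri([(a,f(p)),(b,g(q))]);P[n]=x;print(n,np.round(x*1000,1),np.round(np.array(e)*1000,1))
bl,br=[np.mean([onz(a,f(u),.008),onz(b,g(v),.008)],0) for u,v in [((53,283),(503,342)),((181,334),(632,386))]]
for n,(l,r) in {'base':(bl,br),'edge':(P['edgeL'],P['edgeR']),'bar':(P['barL'],P['barR'])}.items():
    v=l-r;print(n,'width',np.linalg.norm(v[:2]),'yaw',np.degrees(np.arctan2(-v[0],v[1])),'mid',(l+r)/2)
v=bl-br;y=v[:2]/np.linalg.norm(v[:2]);xd=np.array([y[1],-y[0]])
o=((bl+br)/2)[:2]+.085*xd;print('origin',o,xd)
for n,p in P.items(): print(n,np.round([(p[:2]-o)@xd,(p[:2]-o)@y,p[2]],4))
E
```

```text
edgeL [ 444.5 -242.1  104.9] [0.4 0.4]
edgeR [ 443.5 -306.3  105.1] [0.2 0.2]
baseL [ 394.1 -229.1   13.2] [1. 1.]
baseR [ 392.3 -324.5    1.5] [0.1 0.1]
barL [ 471.6 -232.    56.8] [0.2 0.2]
barR [ 470.6 -322.3   14. ] [0.8 0.8]
fenceR [ 550.5 -319.8  102.2] [1.5 1.5]
base width 0.09612850474477905 yaw 0.6984132354512904 mid [ 0.39331824 -0.27614662  0.008     ]
edge width 0.06421028452151327 yaw -0.8862761754103268 mid [ 0.44399025 -0.27417355  0.1050217 ]
bar width 0.09026090203838724 yaw -0.6782352302556188 mid [ 0.47111427 -0.27712813  0.03540466]
origin [ 0.47831192 -0.27511053] [0.99992571 0.01218931]
edgeL [-0.0334  0.0334  0.1049]
edgeR [-0.0352 -0.0307  0.1051]
baseL [-0.0837  0.0471  0.0132]
baseR [-0.0866 -0.0483  0.0015]
barL [-0.0061  0.0432  0.0568]
barR [-0.0083 -0.047   0.014 ]
fenceR [ 0.0716 -0.0455  0.1022]
```

```bash
python3 -m crank '[[[0,0,7],[-0.016,-0.037,0],1],[[0,0,14],[-0.032,-0.074,0],1],[[0,0,21.5],[-0.047,-0.11,0],1],[[0,0,21.5],[-0.047,-0.11,0],1],[[0,0,21.5],[-0.047,-0.11,0.05],1],[[0,0,21.5],[-0.047,-0.11,0.1],1],[[0,0,21.5],[-0.047,-0.11,0.14],1],[[0,0,21.5],[-0.047,-0.11,0.17],1],[[0,0,21.5],[-0.047,-0.11,0.184],1],[[0,0,21.5],[-0.047,-0.11,0.184],1],[[0,0,21.5],[-0.047,-0.11,0.184],1]]'; python3 - <<'E'
from rig import get_image
import cv2,numpy as np
d=get_image('side')['pixels'][120:200,225:325]
cv2.imwrite('pics/s3.png',cv2.resize(d,None,fx=6,fy=6,interpolation=cv2.INTER_CUBIC))
E
```

```text
time: 3.22
eef_pos: [0.381, -0.2747, 0.0886]
eef_rot: [179.9, -0.1, 0.1]
ft_force: [-0.4, -0.2, 0.2]
opening: -0.0001
gripper_force: 0.0
```

View pics/s3.png

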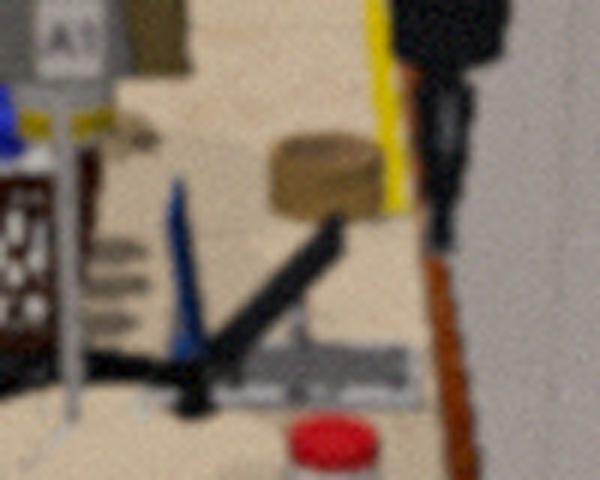

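The side view shows the fingertip at (440,250), slightly lower than the raised edge at (340,240). I'll go 5 mm lower and push.

```bash
python3 -m crank '[[[0,0,0],[0.02,0,0.005],1],[[0,0,0],[0.04,0,0.005],1],[[0,0,0],[0.05,0,0.004],1],[[0,0,0],[0.058,0,0.001],1],[[0,0,0],[0.066,0,-0.002],1],[[0,0,0],[0.074,0,-0.005],1],[[0,0,0],[0.08,0,-0.007],1],[[0,0,0],[0.08,0,-0.007],1]]'; python3 - <<'E'
from rig import get_image
import cv2,numpy as np
d=get_image('side')['pixels'][120:200,225:325]
cv2.imwrite('pics/s4.png',cv2.resize(d,None,fx=6,fy=6,interpolation=cv2.INTER_CUBIC))
E
```

```text
time: 4.28
eef_pos: [0.4609, -0.274, 0.0943]
eef_rot: [-180.0, -0.0, 0.1]
ft_force: [0.6, 0.5, -0.5]
opening: -0.0003
gripper_force: 0.2
```

View pics/s4.png

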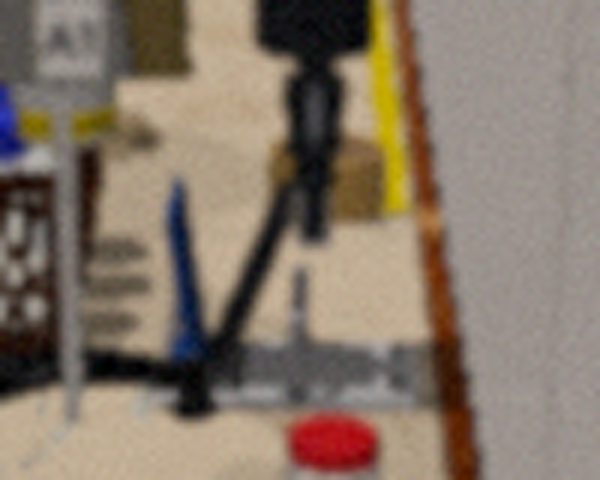

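The calculator has risen to about 62°, with its edge at (290,180) resting against the fingers. I'll keep pushing.

```bash
python3 -m crank '[[[0,0,0],[0.008,0,-0.003],1],[[0,0,0],[0.016,0,-0.006],1],[[0,0,0],[0.024,0,-0.009],1],[[0,0,0],[0.032,0,-0.012],1],[[0,0,0],[0.039,0,-0.014],1],[[0,0,0],[0.045,0,-0.015],1],[[0,0,0],[0.05,0,-0.016],1],[[0,0,0],[0.055,0,-0.017],1],[[0,0,0],[0.059,0,-0.018],1],[[0,0,0],[0.061,0,-0.018],1],[[0,0,0],[0.061,0,-0.018],1]]'; python3 - <<'E'
from rig import get_image
import cv2,numpy as np
d=get_image('side')['pixels'][120:200,225:325]
cv2.imwrite('pics/s5.png',cv2.resize(d,None,fx=6,fy=6,interpolation=cv2.INTER_CUBIC))
E
```

```text
time: 5.7
eef_pos: [0.5216, -0.2739, 0.1122]
eef_rot: [-180.0, 0.0, 0.1]
ft_force: [0.0, -0.3, -0.8]
opening: 0.0
gripper_force: 0.0
```

View pics/s5.png

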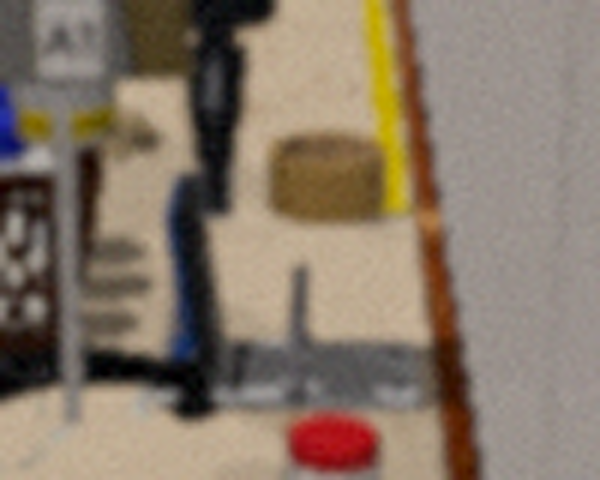

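The calculator now leans against the blue plate, from (190,180) at the top to (210,350) at the bottom. I'll back straight off, lift, and check.

```bash
python3 -m crank '[[[0,0,0],[-0.01,0,0],1],[[0,0,0],[-0.04,0,0],1],[[0,0,0],[-0.08,0,-0.02],1],[[0,0,0],[-0.12,0,-0.06],1],[[0,0,0],[-0.14,0,-0.12],1],[[0,0,0],[-0.14,0,-0.16],1],[[0,0,0],[-0.14,0,-0.16],1],[[0,0,0],[-0.14,0,-0.16],1]]'; python3 - <<'E'
from rig import get_image
import cv2,numpy as np
d=get_image('side')['pixels'][130:200,225:305]
w=get_image('wrist')['pixels']
c=np.zeros((384,800,3),np.uint8);c[:350,:400]=cv2.resize(d,None,fx=5,fy=5,interpolation=cv2.INTER_CUBIC);c[:,410:]=w[:,60:450]
cv2.imwrite('pics/s6.png',c)
E
```

```text
time: 6.75
eef_pos: [0.3811, -0.274, 0.2714]
eef_rot: [-180.0, 0.0, 0.1]
ft_force: [0.3, 0.1, -1.2]
opening: 0.0
gripper_force: 0.0
```

View pics/s6.png

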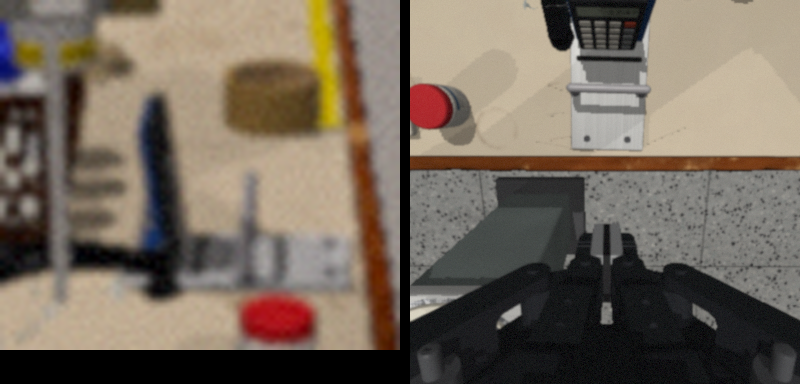

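The calculator stands flat against the plate with its keys facing out: (158,100) to (165,250) in the side crop, and centred at about (605,25) in the wrist crop. The robot is clear of everything.

```bash
python3 -c "
from rig import manip
print(manip.job_done())"
```

```text
the job is handed in; nothing more can be done
None
```

The calculator is tipped up and leaning flat against the blue back plate, display facing out; I never went near the tile, the arm is clear, and I handed the job in at about 7 s (no verdict was returned).

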